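# Slide a slotted spacer onto the stem and turn its slot away

### The job

Pick up the loose slotted spacer by its fin and slide it sideways onto the stand's stem, on top of the spacer already there and under the sprung cap, pressing gently until the inner end of its slot bears on the stem. Then, without taking it off, turn it about the stem until its tab bears gently against a stop peg: of the two pegs, the one that leaves the two slots farther apart. Use light force throughout (never 25 N on the stem or a peg), let go with the spacer lying flat and its tab at the peg, and leave the other things on the bench where they are.

Things in the scene. Friction and masses are not known exactly. Their poses are not given: they have to be found in the camera images.
- spacer_fin (a point): Upright grip fin of the loose spacer, 26 mm long (x), 14 mm wide (y), rising from 12 to 47 mm above the spacer's underside. It stands on the spacer's tab. The point is half-way up the fin, 62 mm from the disc's centre and 29 mm above its underside. x points from the fin through the disc's centre to the slot's mouth, z up.
- spacer_centre (a point): Centre of the loose spacer's disc, half-way up its 12 mm (6 mm above its underside). It is also the centre of the slot's half-round inner end (radius 7.5 mm). x points along the slot to its mouth, z up.
- spacer_mouth (a point): Point on the loose spacer in the middle of its slot's mouth, 30 mm from the disc's centre along x.
- spacer_tab (a point): Point on the middle line of the loose spacer's tab, 44 mm from the disc's centre, about where its side meets a stop peg (the tab is 18 mm wide there).
- spacer: The loose spacer to be added, lying flat on the bench: plain aluminium slotted disc, 64 mm across, 12 mm thick, with a 15 mm slot open at the rim (mouth flared to 27 mm) and opposite it a flat tab, 18 mm wide and 12 mm thick, reaching 78 mm from the centre, with a grip fin on it. About 0.15 kg. Origin: disc's centre on its underside; x to the slot's mouth.
- stem_axis (a point): On the axis of the stand's stem, 32 mm above the bench: where the loose spacer's centre (half-way up) belongs once it lies on the lower spacer. Axes are the stand's: -x is the open side, roughly toward the robot, from which a spacer is slid on in direction +x; y is left, z up. The yaw differs from the robot's by up to 0.3 rad.
- stem: Rigid upright steel stem, 12 mm in diameter, with a black knob 22 mm across on its end, 73 mm above the bench. Origin on its axis on the base plate, 10 mm above the bench. Its stand is fixed to the bench: base plate 116 x 116 x 10 mm. There is a play of 1.5 mm all round between stem and slot end.
- lower_spacer (a point): Centre of the spacer already on the stem, 20 mm above the bench: the same slotted disc (64 mm across, 12 mm thick, 15 mm slot) without tab, its top 26 mm above the bench. x points along its slot to the slot's mouth, in any direction but the far side. It sits stiffly and does not turn unless forced.
- cap (a joint): Sprung steel cap on the stem, 40 mm across, conical underside (flat 20 mm across, rising 7.5 mm to the rim). Reads 0 at rest with its flat 36 mm above the bench, 10 mm above the lower spacer; grows as it lifts (m, to 0.009). A 12 mm spacer pushed in sideways lifts it by 2 mm and is then clamped with about 4 N.
- stop_left: Left stop, middle of its rail, 44 mm from the stem's axis on the stand's left (+y), 10 mm above the bench. The stop peg on it (pin 10 mm in diameter, top 38 mm above the bench, giving 1 mm per 10 N) is set by hand up to 10.5 mm either way along the rail (stand's x); the setting is not measured. The tab meets the peg after 61 to 89 degrees of clockwise turn (from above) from the slide-on heading.
- stop_right: Right stop: the mirror image, on the stand's right (-y), its peg set independently. To bring the tab to it the spacer is turned counter-clockwise from above.
- boot_buckle_2: Bystander: small black and grey boot buckle, 50 x 39 x 11 mm, lying on the bench.
- orange_cap: Bystander: orange end cap, 42 mm across, 36 mm high.
- wedge_b: Bystander: small green wedge, 42 x 64 x 22 mm.
- spare_cone: Bystander: brown grinding cone, 38 mm across, 42 mm high.
- spare_dome: Bystander: polished dome, 58 mm across, 45 mm high.
- spanner: Bystander: combination spanner, 83 x 136 x 8 mm, lying flat.
Not all that is in view belongs to the job. What is shaped like the spacer but orange is not meant.

How it is judged:
On the way, in this order (a step that is already met when the one before it is completed fails the run):
1. the spacer lies on the lower one under the cap and the inner end of its slot presses on the stem with more than 2 N (horizontal distance between spacer_centre and stem_axis below 0.004 m and z of spacer_centre in the frame of stem_axis between -0.003 and 0.004 m and angle between spacer_centre's own z axis and vertical below 0.1 rad and contact force between spacer and stem above 2 N), for 0.2 s.
2. turned about the stem, its tab presses on a stop peg with more than 2 N, the two slots more than about 85 degrees apart (horizontal distance between spacer_centre and stem_axis below 0.004 m and z of spacer_centre in the frame of stem_axis between -0.003 and 0.004 m and angle between spacer_centre's own z axis and vertical below 0.1 rad and x of spacer_mouth in the frame of lower_spacer below 0.003 m and (contact force between spacer and stop_left above 2 N or contact force between spacer and stop_right above 2 N)), for 0.2 s.
At the end, for the whole second after the job is handed in: The spacer lies flat (0.1 rad) on the lower one under the lifted cap, centre within 4 mm of the stem's axis and -3 to +4 mm in height, slots over about 85 degrees apart, spacer_tab within 27 mm of a stop's middle (its peg stands up to 10.5 mm off), released and at rest (horizontal distance between spacer_centre and stem_axis below 0.004 m and z of spacer_centre in the frame of stem_axis between -0.003 and 0.004 m and angle between spacer_centre's own z axis and vertical below 0.1 rad and x of spacer_mouth in the frame of lower_spacer below 0.003 m and (horizontal distance between spacer_tab and stop_left below 0.027 m or horizontal distance between spacer_tab and stop_right below 0.027 m) and value of joint cap above 0.001 m and linear speed of spacer below 0.01 m/s and contact force between the fingers and spacer below 0.1 N); the robot touches nothing.
It fails at once if the spacer presses on the stem with more than 25 N (contact force between spacer and stem above 25 N).
It fails at once if the spacer presses on a stop peg with more than 25 N (contact force between spacer and stop_left above 25 N or contact force between spacer and stop_right above 25 N).
It fails at once if another thing on the bench is moved by more than 30 mm (distance of any of boot_buckle_2, orange_cap, wedge_b, spare_cone, spare_dome, spanner from where it was at the start of the episode above 0.03 m).
It also fails if it takes over 72 s, if anything falls off the work surface, if the arm or the gripper's body presses on something with over 40 N, if the wrist force passes 120 N, or if a joint passes its speed limit or range.

### The arm

A 6-joint arm with a two-finger parallel gripper is mounted at the origin on a cart in front of the work surface, level with it; the furniture and walls round the work are solid. World frame = base frame: x ahead of the robot, y to its left, z up, the work surface at z = 0. Lengths are in m, angles in rad, forces in N, time in s.
With the tool pointing down it reaches from about 0.4 to 0.825 m from the base axis. Payload 7 kg.
Tool frame: the origin (TCP) lies between the finger pads; the fingertips stand 8 mm ahead of it and the grasp point (between the pads) lies 11 mm behind it (arm.finger_overhang is the distance from the TCP to the fingertips, in m); z points along the fingers, y is the line along which they close (so a half turn about z gives the same grasp; the last joint's range is limited). The gripper opens to 88 mm and grips with 3 to 60 N. Pads are 19 mm wide; open, the fingers measure 130 mm over their backs; the gripper's body (78 mm by 193 mm) begins 47 mm behind the grasp point.
Start: joints at [-1.027, 0.359, 0.012, 0, -1.224, -0.288], TCP at [0.171, -0.653, 0.235] pointing down, gripper open.
Joint ranges: [-3.07, 3.07], [-1.43, 2.12], [-1.02, 1.25], [-3.03, 1.67], [-3.05, -0], [-3.03, 3.03]. Speed limits (rad/s): [2.39, 2.39, 3.01, 3.14, 3.14, 3.14].

### API

Orientations are given as [roll, pitch, yaw] about the fixed x, y, z axes, in that order (R = Rz(yaw) Ry(pitch) Rx(roll)).
In Python, from station import arm gives the robot as it stands.
- The arm moves only by the tool move_arm, never from a script. Its argument "rows" is text: rows parted by semicolons, each of 7 numbers parted by spaces: the turn, a rotation vector about the tool's x, y, z in degrees, then the shift along the tool's x, y, z in m, then the finger opening in m, from 0 to 0.0876. A call has 1 to 8 rows; each row shifts and turns the commanded pose from where the row before left it, along the tool's axes as they then stand; what a row does not reach is not made up. A row lasts 1/8 s, in which the tool goes at most 62.5 mm and 10.7 degrees, less where a joint would pass 70% of its speed; a pose out of reach is approached as far as the arm can. A call is refused whole if a number of a shift passes 0.0625 or a number of a turn 10.7, either way. A call with a gripper value outside its range is refused whole. The fingers move at their own pace and stop on an object; "squeeze" is the grip in N (left out, the last holds). Time passes only in rows, so rows that do not move let the fingers close. It gives the time, the measured TCP pose, the force, the opening and the grip force at its end, in the units of the state.
- arm.get_state(): the state, without advancing time (a new reading comes with each control period).
- arm.grab_frame(name): name is "side" or "top"; returns (picture, depth): 384x512x3 uint8, blue, green, red; 384x512 float32, m along the optical axis (not along the pixel's ray), 0 where there is no reading.
- arm.camera_model(name): a dict with "mtx" (3x3 intrinsics, pixels), "camera_from_world" (4x4, takes a point from world to camera coordinates). Camera axes: x right, y down, z forward; pixel columns grow to the right and rows downward; lengths in m; the calibration is good to about 2 mm. A picture is of the moment at which its call begins. camera_model takes no time and is no camera call.
- arm.job_done(): hands the job in; it is judged then, once.
The state is a dict: "t": time; "q": joint angles; "qd": joint speeds; "joint_efforts": joint torques, N m; "eef_pos": TCP position; "ee_rot": TCP orientation; "force": force on the tool from outside, world axes, zero at the start; "moment": the same for the moment, N m; "width": finger opening in m; "gripper_force": force on a finger pad.
Only numpy, scipy, OpenCV 4.12 (cv2) and the standard library are available. Lean on these libraries where they do the work, as an engineer would, in place of code of your own. Each camera call takes 0.05 s, during which the arm holds its last target. There are 200 camera calls.

## Working session

There is one attempt and no reset: what is moved stays moved. The work goes in short steps, Python scripts to look and compute and a tool call to move; the robot and the scene stay as the last step left them, time stands still between calls to the robot, and variables do not carry over. Pictures are saved under pics/ and viewed, at most 10 in all, crops included, and the job is handed in when it is done.

Besides the shell and the picture viewer there is one more tool, called after "Call:" by a JSON object that holds its "op" and its "data", one argument or row to a line. move_arm: Moves the arm, as the interface text tells. Its arguments: {"type":"object","properties":{"rows":{"type":"string"},"squeeze":{"type":"number"}},"required":["rows"]}

```bash
mkdir -p pics; ls
cat > h.py <<'E'
import numpy as np, cv2
from station import arm
def grab(n):
    im,d=arm.grab_frame(n); m=arm.camera_model(n); K=np.array(m["mtx"]); T=np.array(m["camera_from_world"])
    v,u=np.mgrid[:384,:512]
    pc=np.stack([(u-K[0,2])*d/K[0,0],(v-K[1,2])*d/K[1,1],d],-1)
    Ti=np.linalg.inv(T); w=pc@Ti[:3,:3].T+Ti[:3,3]; w[d==0]=np.nan
    return im,w,K,T
E
python3 - <<'E'
from h import *
print(arm.get_state())
for n in("top","side"):
    im,w,K,T=grab(n); np.savez(f"{n}.npz",im=im,w=w,K=K,T=T); cv2.imwrite(f"pics/{n}0.png",cv2.resize(im,(800,600)))
    print(n,np.linalg.inv(T)[:3,3].round(3),K[0,0])
E
```

```text
pics
{'t': 0.0, 'q': array([-1.02691549e+00,  3.59362251e-01,  1.10702005e-02, -3.44019480e-04,
       -1.22406905e+00, -2.88117223e-01]), 'qd': array([ 0.00065038, -0.00141871,  0.00023117,  0.00221768,  0.00100397,
       -0.00116216]), 'joint_efforts': array([ 2.91819691e-03, -5.82720423e+01,  2.93063146e+01,  6.99763834e+00,
        6.72334674e-03, -1.74332413e-04]), 'eef_pos': array([ 0.17063607, -0.65259972,  0.23364463]), 'ee_rot': array([ 3.14000048e+00, -1.34596990e-04, -2.88594609e+00]), 'force': array([-0.07098442, -0.14916332, -0.38163562]), 'moment': array([-0.0104161 , -0.06865251, -0.0313145 ]), 'gripper_force': 0.0, 'width': 0.0877547130877737}
top [ 0.426 -0.15   1.671] 467.5866486126454
side [-0.099 -1.52   0.923] 417.81213036657255
```

View pics/top0.png

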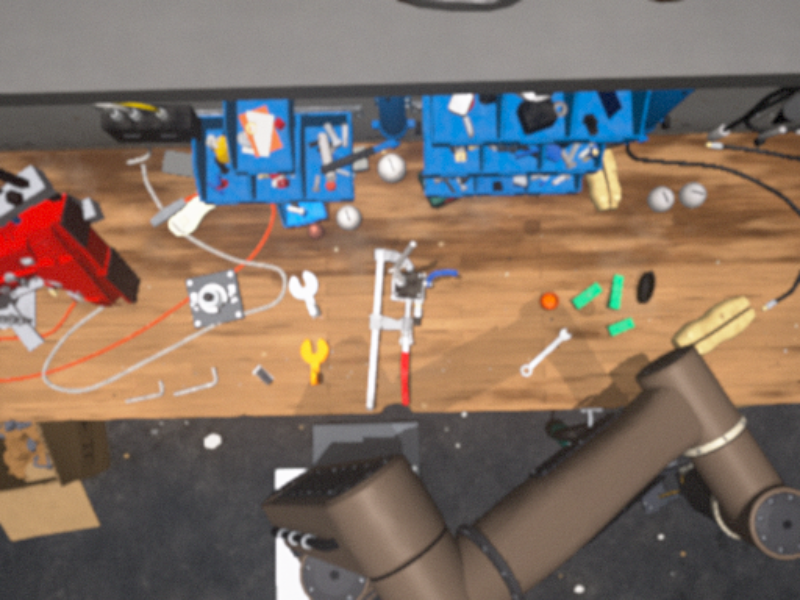

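View pics/side0.png

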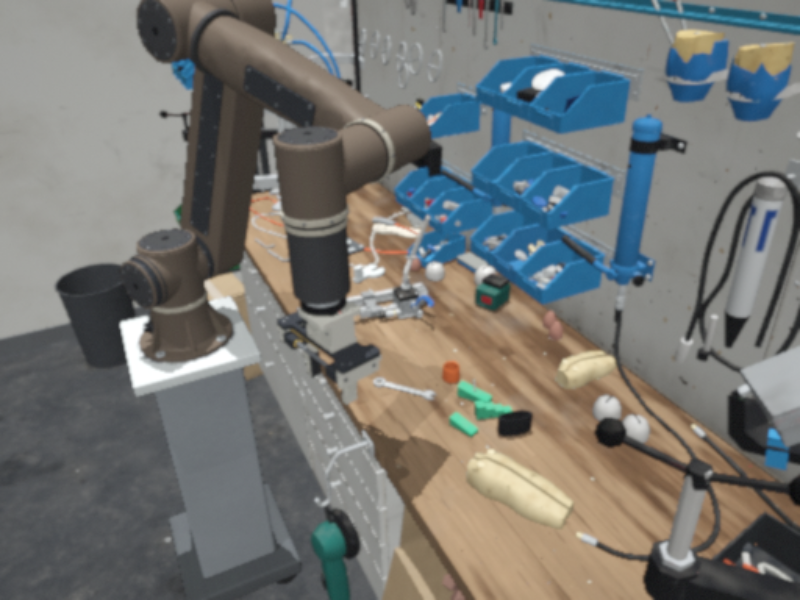

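The top view shows the stand at (215,297), the loose grey spacer at (303,292) and the orange decoy at (314,358). I'll zoom in on these.

Run:
```python
from h import *
for n,(u0,v0,u1,v1) in (("top",(110,160,215,238)),("side",(150,120,260,200))):
    z=np.load(n+".npz"); im,w=z["im"],z["w"]
    cv2.imwrite(f"pics/{n}c.png",cv2.resize(im[v0:v1,u0:u1],None,fx=7,fy=7,interpolation=cv2.INTER_CUBIC))
z=np.load("top.npz");w=z["w"]
np.set_printoptions(linewidth=250,suppress=True)
print(w[186,128:].shape, w[[175,190,205]][:,[120,137,155,194]].round(3))
print("spacer h\n",(w[170:206,184:208,2]*1000).round(0)[::1])
```

```text
(384, 3) [[[ 0.597  0.353  0.002]
  [ 0.595  0.291  0.008]
  [ 0.594  0.228  0.001]
  [ 0.589  0.086  0.016]]

 [[ 0.543  0.35   0.013]
  [ 0.538  0.279  0.054]
  [ 0.54   0.228  0.004]
  [ 0.536  0.087  0.015]]

 [[ 0.49   0.354  0.003]
  [ 0.488  0.291  0.012]
  [ 0.487  0.229  0.003]
  [ 0.483  0.09  -0.001]]]
spacer h
 [[  7.   1.  11.   5.   0.  -4.  -6.  -4.  -3.  -1.  -5.  -2.   5.   1.   5.  -0.  -4.  -2.  -5.  -3.   2.  -2.  -3. -13.]
 [  2.  14.   1.   4.  -2.   1.  -1.   2.  -4.   2.   3.   1.  -6.   5.   3.  -5.  -4.  -6.   5.   1.  -4.  -6.  -3.  -2.]
 [  3.  -5.  -2.   5.  -2.  -4.   7.  -5.   0.  -5.  -1. -11.  -5.   6.   3.   7.   6.   5.  -7.   1.   1.   3.   1.  -4.]
 [  4.   6.   5.   1.   5.   1.  -1.   0.  -0.  -2.   4.   3.  -9.  -1.   6.   1.   5.  -3.   7.  -4.  -5.  -7.  -4.  -0.]
 [  5.   6.   6.  -4.  -7.   7.  -3.  -7.  -2.  -1.  13.  15.  17.   0.  -3.  -4.   3.  -4.   3.  -5.   2.  -1.   4.  -5.]
 [  5.  -2.  -2.  -6.   0.  -2.  -8.   2.   1.   0.  16.  14.  10.  11.   9.   9.  -2.   2.   1.  -4.   1.   5.   6.  -0.]
 [  0.   0.   0.   2.   0.  -0.  -1. 
[... 2953 characters left out ...]
 4.   1.  -5.   4.   3.   5.  -5.  50.  44.  46.  49.  43.  17.   3.  -0.  -1.  -1.]
 [  9.   6.  -4.  -1.  -5.   2.   9.  -5.   2.  -9.  -2.   1.   3.  -0.  -3.  52.  45.  46.  30.  12.   8.  -2.   5.  -1.]
 [  0.  -7.   3.   6.  -4.  -4.  -1.   2.   1.   0.   1.   3.  -4.   5.  -5.  36.  31.  13.  13.  20.  -9.  -8.   7.  -3.]
 [ -0.   2.  -0.   2.   3.  -5.   0.  -3.  -6.   8.   5.  -7.  -2.   7.   0.  -8.  12.   9.  -4.   6.  -3.   5. -10.   3.]
 [  4.  -0.   5.   5.  -1.   5.   5.   5.   0.   7.   4.   3.  -3.   3.  -9.   2.  -6.   4.   2.   1.   0.  -6.   3.  -1.]
 [ -2.  -1.   6.   2.  -0.   3.  -0.  -3.   2.   1.  -1.   4.  -1.  -0.   2.  -6.  -6.   3.  -4.  -1.  -1.  -2.  -3.  -0.]]
```

View pics/topc.png

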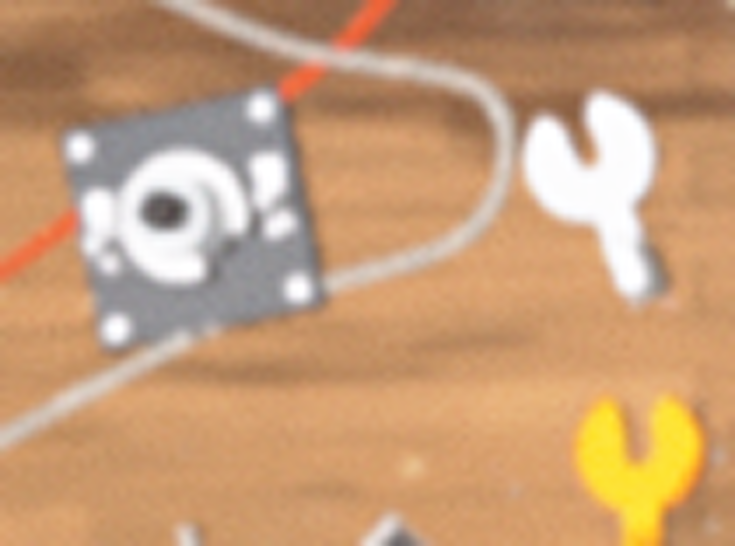

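The crop shows the stand with its x axis yawed by about +11°. The lower spacer's slot mouth points to the lower right (about -135° in world), so the right peg (counter-clockwise turn) is the one to use. The loose spacer is at crop (590,165) with its fin at (635,275). Next I average depth frames and fit the poses.

```bash
cat > fit.py <<'E'
from h import *
from scipy.optimize import differential_evolution as DE
def meanw(n,k):
    im,w=[],[]
    for _ in range(k):
        a,b,K,T=grab(n); im.append(a); w.append(b)
    return np.mean(im,0),np.nanmedian(w,0),K,T
def spacer_h(q,fin=True):
    x,y=q[...,0],q[...,1]; r=np.hypot(x,y)
    body=(r<.032)
    hw=np.where(x>.024,.0075+(x-.024)*1.0,.0075)
    body&=~(((x>0)&(abs(y)<hw))|(r<.0075))
    body|=(x<-.025)&(x>-.078)&(abs(y)<.009)
    h=np.where(body,.012,0.)
    return np.where((abs(x+.062)<.013)&(abs(y)<.007),.047,h) if fin else h
def loc(P,x,y,a): 
    d=P[...,:2]-[x,y]; c,s=np.cos(a),np.sin(a)
    return np.stack([d[...,0]*c+d[...,1]*s,-d[...,0]*s+d[...,1]*c],-1)
def boxpts(w,c,r):
    P=w.reshape(-1,3); P=P[~np.isnan(P[:,0])]
    return P[np.hypot(P[:,0]-c[0],P[:,1]-c[1])<r]
E
python3 - <<'E'
from fit import *
im,w,K,T=meanw("top",12); np.savez("avg.npz",im=im,w=w)
P=boxpts(w,(.55,.09),.1); print("bench z",np.median(P[P[:,2]<.006,2]))
f=lambda p: np.minimum(abs(spacer_h(loc(P,*p))-P[:,2]),.02).mean()
r=DE(f,[(.52,.62),(.05,.13),(-.2,.9)],seed=0,popsize=30,maxiter=150); x,y,a=r.x
print("spacer",r.x.round(4),np.degrees(a),r.fun,"fin",x-.062*np.cos(a),y-.062*np.sin(a))
t=P[P[:,2]>.04]; print("fin top mean",t.mean(0),len(t))
# stand
Q=boxpts(w,(.54,.28),.11)
def g(p):
    L=loc(Q,*p); h=np.where((abs(L)<.058).all(-1),.010,0); rr=np.hypot(L[:,0],L[:,1])
    h=np.where(rr<.032,.026,h); e=np.minimum(abs(h-Q[:,2]),.012); return e[(rr>.032)].sum()/len(Q)+ 0
r=DE(lambda p:g(p),[(.50,.58),(.24,.32),(-.1,.5)],seed=0,popsize=30,maxiter=150); print("stand plate",r.x.round(4),r.fun)
k=Q[Q[:,2]>.062]; print("knob",k.mean(0),len(k))
sx,sy,sa=r.x
d=Q[(Q[:,2]>.021)]; 
L=loc(Q,sx,sy,sa); m=(abs(abs(L[:,1])-.044)<.012)&(abs(L[:,0])<.025)&(Q[:,2]>.02)
for l,z in zip(L[m],Q[m,2]): print((l*1000).round(0),round(z*1000),end=' ')
print()
for R in(.08,.12,.16,.2,.25):
    A=boxpts(w,(.5,.065),R); print(R,[ (a*1000).round() for a in A[A[:,2]>.06][:3]])
E
```

```text
bench z 0.00022476792507730714
spacer [0.5578 0.0828 0.289 ] 16.556201425538056 0.014131156937036182 fin 0.49832848075222436 0.0651796337348263
fin top mean [0.61651233 0.07037646 1.18201384] 5063
stand plate [0.5375 0.2918 0.1826] 0.0018214506220129377
knob [0.53718422 0.29124266 0.07220026] 36
[  3. -45.] 39 [  1. -41.] 39 [ -0. -45.] 41 [ -1. -48.] 39 [ -1. -49.] 30 [ -3. -41.] 39 [ -3. -44.] 37 [ -4. -47.] 39 [ -3. -47.] 23 [ -7. -50.] 21 [-3. 45.] 38 [-3. 42.] 38 [-4. 40.] 34 [-6. 45.] 41 [-7. 42.] 39 [-7. 40.] 36 [-7. 38.] 29 [-10.  46.] 39 [-10.  43.] 39 [-11.  40.] 35 [-10.  40.] 24 
0.08 []
0.12 [array([ 620.,   75., 1192.]), array([ 619.,   73., 1192.]), array([ 620.,   73., 1191.])]
0.16 [array([ 660.,   76., 1192.]), array([ 660.,   75., 1191.]), array([ 660.,   74., 1191.])]
0.2 [array([ 664.,  120., 1191.]), array([ 664.,  119., 1192.]), array([ 664.,  118., 1192.])]
0.25 [array([ 664.,  120., 1191.]), array([ 664.,  119., 1192.]), array([ 664.,  118., 1192.])]
```

Run:
```python
from fit import *
w=np.load("avg.npz")["w"]; w=w.copy(); w[w[...,2]>.5]=np.nan
P=boxpts(w,(.55,.085),.1)
f=lambda p: np.minimum(abs(spacer_h(loc(P,*p))-P[:,2]),.02).mean()
for s in(0,1):
    r=DE(f,[(.52,.62),(.05,.13),(-.2,.9)],seed=s,popsize=30,maxiter=150); x,y,a=r.x
    print("spacer",r.x.round(4),np.degrees(a),r.fun,"fin",x-.062*np.cos(a),y-.062*np.sin(a))
t=P[P[:,2]>.04]; print("fin top mean",t.mean(0),len(t))
Q=boxpts(w,(.5372,.2914),.035); L=loc(Q,.5372,.2914,0); rr=np.hypot(*L.T); an=np.degrees(np.arctan2(L[:,1],L[:,0]))
m=(rr>.022)&(rr<.031)
o=np.argsort(an[m]); print(np.c_[an[m][o],Q[m,2][o]*1000].round().astype(int).tolist())
for R in(.08,.12,.16,.2,.25):
    A=boxpts(w,(.5,.065),R); A=A[A[:,2]>.05]; print(R,A[A[:,2].argmax()] if len(A) else None)
A=boxpts(w,(.5372,.2914),.25); A=A[(A[:,2]>.05)&(np.hypot(A[:,0]-.537,A[:,1]-.291)>.03)];print(len(A),A[::20].round(2).tolist())
```

```text
spacer [0.5634 0.0891 0.3803] 21.7918839648989 0.0014607918353476328 fin 0.5058381362217037 0.06609535649737101
spacer [0.5634 0.0891 0.3803] 21.788607074769033 0.001463262857223301 fin 0.5058529874471963 0.0660883883842355
fin top mean [0.50616747 0.06544093 0.04661319] 31
[[-177, 26], [-177, 27], [-170, 28], [-169, 26], [-168, 26], [-165, 24], [-161, 27], [-161, 18], [-160, 16], [-160, 11], [-159, 9], [-159, 27], [-155, 11], [-152, 9], [-149, 11], [-145, 11], [-143, 11], [-141, 9], [-140, 9], [-134, 11], [-134, 11], [-129, 9], [-128, 10], [-123, 11], [-119, 11], [-116, 12], [-113, 11], [-110, 21], [-107, 24], [-106, 25], [-104, 11], [-101, 27], [-100, 28], [-99, 26], [-93, 29], [-92, 26], [-92, 26], [-91, 16], [-85, 26], [-85, 28], [-84, 26], [-79, 27], [-77, 25], [-75, 26], [-70, 8], [-69, 24], [-67, 26], [-63, 26], [-60, 26], [-57, 23], [-54, 24], [-54, 26], [-48, 25], [-48, 24], [-44, 27], [-43, 26], [-40, 27], [-37, 26], [-34, 27], [-30, 26], [-27, 26], [-23, 25], [-22, 26], [-20, 26], [-19, 28], [-11, 26], [-10, 23], [-4, 27], [-3, 25], [4, 26], [6, 24], [10, 27], [12, 27], [1
[... 2890 characters left out ...]
 0.46, 0.07], [0.58, 0.49, 0.19], [0.58, 0.46, 0.11], [0.57, 0.51, 0.2], [0.58, 0.46, 0.15], [0.57, 0.52, 0.2], [0.57, 0.47, 0.16], [0.57, 0.53, 0.19], [0.57, 0.49, 0.14], [0.58, 0.46, 0.06], [0.57, 0.49, 0.17], [0.57, 0.46, 0.08], [0.56, 0.5, 0.17], [0.57, 0.46, 0.1], [0.56, 0.5, 0.17], [0.56, 0.46, 0.11], [0.56, 0.51, 0.16], [0.56, 0.46, 0.11], [0.55, 0.5, 0.16], [0.56, 0.46, 0.11], [0.55, 0.5, 0.15], [0.55, 0.46, 0.1], [0.55, 0.5, 0.14], [0.55, 0.46, 0.09], [0.55, 0.5, 0.13], [0.55, 0.46, 0.07], [0.54, 0.49, 0.14], [0.55, 0.45, 0.05], [0.54, 0.49, 0.12], [0.54, 0.54, 0.13], [0.54, 0.49, 0.08], [0.53, 0.52, 0.12], [0.54, 0.47, 0.06], [0.53, 0.5, 0.1], [0.53, 0.51, 0.11], [0.52, 0.5, 0.09]]
```

The spacer is at (0.563, 0.089) with yaw 0.380, and its fin is at (0.506, 0.066). The stem is at (0.537, 0.291) and the stand's yaw is 0.183. The right peg should be met after about 69° of counter-clockwise turn. Moving now.

Call:
{"op": "move_arm", "data": {
  "rows": "0 0 0 -0.036 0.0436 0 0.05;0 0 0 -0.036 0.0436 0 0.05;0 0 0 -0.036 0.0436 0 0.05;0 0 0 -0.036 0.0436 0 0.05;0 0 0 -0.036 0.0436 0 0.05;0 0 0 -0.036 0.0436 0 0.05;0 0 0 -0.036 0.0436 0 0.05;0 0 0 -0.036 0.0436 0 0.05",
  "squeeze": 25
}}

```text
t: 1.7
eef_pos: [0.3617, -0.2411, 0.235]
ee_rot: [-3.141, 0.001, -2.886]
force: [1.3, 0.1, 0.5]
width: 0.0498
gripper_force: 0.0
```

```bash
cat >> h.py <<'E'
def to(x,y,z,yaw):
    s=arm.get_state(); p=np.array(s["eef_pos"]); a=s["ee_rot"][2]; d=np.array([x,y,z])-p
    sh=[d[0]*np.cos(a)+d[1]*np.sin(a), d[0]*np.sin(a)-d[1]*np.cos(a), -d[2]]
    t=-np.degrees((yaw-a+np.pi)%(2*np.pi)-np.pi)
    print("t",round(s["t"],2),"tcp",p.round(4),"rpy",np.round(s["ee_rot"],4),"turn_z",round(t,2),"shift",np.round(sh,4),"F",s["force"].round(1),"M",s["moment"].round(2),"w",round(s["width"],4),s["gripper_force"])
E
python3 -c "
from h import *
to(.5058,.0660,.12,-2.7616)"
```

```text
t 1.7 tcp [ 0.3617 -0.2411  0.235 ] rpy [-3.1410e+00  1.2000e-03 -2.8858e+00] turn_z -7.12 shift [-0.2171  0.2606  0.115 ] F [1.3 0.1 0.5] M [-0.04 -0.19 -0.01] w 0.0498 0.0
```

Call:
{"op": "move_arm", "data": {
  "rows": "0 0 0 -0.036 0.0434 0 0.05;0 0 0 -0.036 0.0434 0 0.05;0 0 0 -0.036 0.0434 0 0.05;0 0 0 -0.036 0.0434 0 0.05;0 0 0 -0.036 0.0434 0 0.05;0 0 0 -0.037 0.0434 0 0.05;0 0 -7.1 0 0 0.06 0.05;0 0 0 0 0 0.055 0.05"
}}

```text
t: 2.7
eef_pos: [0.5055, 0.0652, 0.1185]
ee_rot: [3.141, 0.002, -2.759]
force: [-0.1, 0.2, 0.2]
width: 0.0501
gripper_force: 0.0
```

Call:
{"op": "move_arm", "data": {
  "rows": "0 0 0 0 0 0 0.05;0 0 0 0 0 0 0.05"
}}

```text
t: 2.95
eef_pos: [0.5065, 0.0644, 0.1215]
ee_rot: [-3.141, 0.002, -2.761]
force: [0.2, 0.4, -0.2]
width: 0.0501
gripper_force: 0.0
```

```bash
python3 -c "
from h import *
to(.5058,.0660,.025,-2.7616)
im,w,K,T=grab('top'); cv2.imwrite('pics/t2.png',cv2.resize(im[150:240,130:250],None,fx=6,fy=6,interpolation=cv2.INTER_CUBIC))"
```

```text
t 2.95 tcp [0.5065 0.0644 0.1215] rpy [-3.1410e+00  1.9000e-03 -2.7615e+00] turn_z 0.01 shift [0.     0.0017 0.0965] F [ 0.2  0.4 -0.2] M [ 0.01 -0.07  0.04] w 0.0501 0.0
```

Call:
{"op": "move_arm", "data": {
  "rows": "0 0 0 0 0.0017 0.03 0.05;0 0 0 0 0 0.03 0.05;0 0 0 0 0 0.02 0.05;0 0 0 0 0 0.01 0.05;0 0 0 0 0 0.006 0.05;0 0 0 0 0 0 0.05"
}}

```text
t: 3.75
eef_pos: [0.5051, 0.0659, 0.0242]
ee_rot: [3.142, 0.001, -2.762]
force: [0.1, -0.1, 1.2]
width: 0.0498
gripper_force: 0.0
```

Call:
{"op": "move_arm", "data": {
  "rows": "0 0 0 0 0 0 0.0;0 0 0 0 0 0 0.0;0 0 0 0 0 0 0.0;0 0 0 0 0 0 0.0;0 0 0 0 0 0 0.0;0 0 0 0 0 0 0.0",
  "squeeze": 25
}}

```text
t: 4.5
eef_pos: [0.5046, 0.0656, 0.0237]
ee_rot: [-3.141, -0.0, -2.762]
force: [-0.7, -1.1, 2.2]
width: 0.0139
gripper_force: 25.0
```

```bash
python3 -c "
from h import *
to(.5058,.0660,.025,-2.7616)"
```

```text
t 4.5 tcp [0.5046 0.0656 0.0237] rpy [-3.1415e+00 -1.0000e-04 -2.7617e+00] turn_z -0.01 shift [-0.0013 -0.0001 -0.0013] F [-0.7 -1.1  2.2] M [-0.42  0.14  0.02] w 0.0139 24.961286187171936
```

The grasp is good: opening 13.9 mm, laterally within 1 mm of the estimate. Now I lift it and carry it to the pre-insert point.

Call:
{"op": "move_arm", "data": {
  "rows": "0 0 0 0 0 0 0;0 0 0 0 0 -0.01 0;0 0 0 0 0 -0.03 0;0 0 0 0 0 -0.02 0;0 0 0 0.0036 0.0375 0 0;0 0 0 0.0036 0.0375 0 0;0 0 0 0.0036 0.0375 0 0;0 0 0 0.0036 0.0375 0 0",
  "squeeze": 40
}}

```text
t: 5.5
eef_pos: [0.4348, 0.2007, 0.0839]
ee_rot: [3.141, 0.0, -2.762]
force: [1.2, -0.4, -2.4]
width: 0.0138
gripper_force: 40.0
```

Call:
{"op": "move_arm", "data": {
  "rows": "0 0 0 0.0036 0.0375 0 0;0 0 0 0.0036 0.0375 0 0;0 0 5.6 0 0 0 0;0 0 5.7 0 0 0 0;0 0 0 0 0 0 0;0 0 0 0 0 0 0"
}}

```text
t: 6.25
eef_pos: [0.4011, 0.2666, 0.0837]
ee_rot: [3.141, -0.0, -2.957]
force: [-0.4, -0.3, -2.0]
width: 0.0139
gripper_force: 40.0
```

Run:
```python
from fit import *
to(.4012,.2663,.052,.1826-np.pi)
im,w,K,T=meanw("top",8); np.savez("a2.npz",im=im,w=w); w[w[...,2]>.12]=np.nan
to(.4012,.2663,.052,.1826-np.pi)
# disc seen: points around predicted centre
s=arm.get_state(); z0=s["eef_pos"][2]-.0237
c=np.array(s["eef_pos"][:2])+.0633*np.array([np.cos(.1826),np.sin(.1826)])
P=boxpts(w,c,.05); 
def f(p):
    L=loc(P,*p); r=np.hypot(*L.T); h=spacer_h(L,False); m=(L[:,0]>-.03)
    return np.minimum(abs(np.where(h>0,z0+.012,0)-P[:,2]),.03)[m].mean()+.001*0
r=DE(f,[(c[0]-.015,c[0]+.015),(c[1]-.015,c[1]+.015),(-.1,.5)],seed=0,popsize=30); print(c,r.x,r.fun)
m=P[(abs(P[:,2]-z0-.012)<.012)]
A=np.c_[m[:,:2]-c,np.ones(len(m))]; print("plane",np.linalg.lstsq(A,m[:,2],rcond=None)[0],z0+.012,len(m))
cv2.imwrite("pics/pre.png",cv2.resize(im[150:240,100:220],None,fx=6,fy=6,interpolation=cv2.INTER_CUBIC))
```

```text
t 6.25 tcp [0.4011 0.2666 0.0837] rpy [ 3.1415 -0.     -2.9572] turn_z 0.1 shift [-0.0001 -0.0003  0.0317] F [-0.4 -0.3 -2. ] M [-0.03  0.02 -0.02] w 0.0139 39.954049587249756
t 6.65 tcp [0.4011 0.2666 0.0835] rpy [-3.1416e+00 -1.0000e-04 -2.9591e+00] turn_z -0.0 shift [-0.     -0.0003  0.0315] F [-0.8 -0.  -2. ] M [-0.05  0.05  0.04] w 0.0135 39.954092502593994
[0.463389   0.27808621] [0.46322058 0.2791275  0.12322346] 0.009819066001234642
plane [-0.02441772  0.02268721  0.07177948] 0.07184739388650134 193[ WARN:0@4.345] global loadsave.cpp:1063 imwrite_ Unsupported depth image for selected encoder is fallbacked to CV_8U.
```

View pics/pre.png

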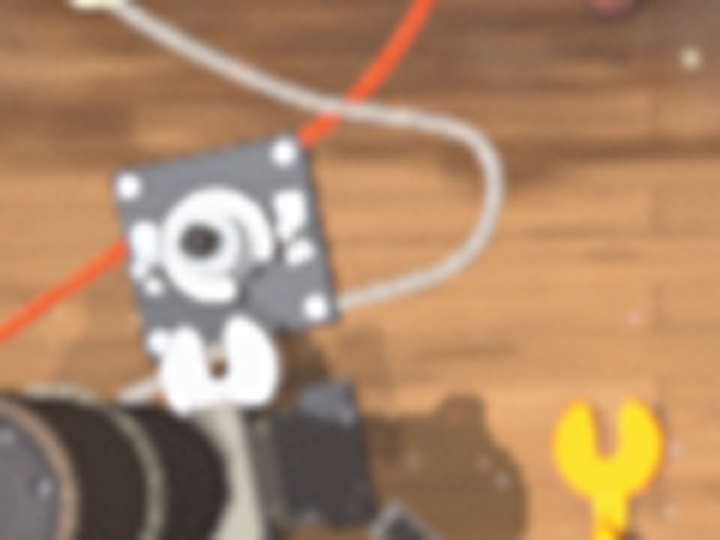

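The spacer is held level with its mouth facing the stem, and its centre is within 1 mm of the prediction. Now I lower it and start sliding in.

Call:
{"op": "move_arm", "data": {
  "rows": "0 0 0 0 0 0.016 0;0 0 0 0 0 0.016 0;0 0 0 -0.01 0 0 0;0 0 0 -0.01 0 0 0;0 0 0 -0.01 0 0 0;0 0 0 0 0 0 0;0 0 0 0 0 0 0"
}}

```text
t: 7.52
eef_pos: [0.4306, 0.2719, 0.0516]
ee_rot: [3.142, -0.0, -2.96]
force: [-1.1, -0.8, -1.8]
width: 0.0136
gripper_force: 40.0
```

```bash
python3 -c "
from h import *
c,s=np.cos(.1826),np.sin(.1826)
to(.5372-.0633*c,.2914-.0633*s,.0515,.1826-np.pi)"
```

```text
t 7.53 tcp [0.4306 0.2719 0.0516] rpy [ 3.1416e+00 -1.0000e-04 -2.9596e+00] turn_z -0.04 shift [-0.0451 -0.0002  0.0001] F [-1.1 -0.8 -1.8] M [-0.05  0.15 -0.05] w 0.0136 39.95387077331543
```

Call:
{"op": "move_arm", "data": {
  "rows": "0 0 0 -0.004 0 0 0;0 0 0 -0.004 0 0 0;0 0 0 -0.003 0 0 0;0 0 0 -0.003 0 0 0;0 0 0 -0.003 0 0 0;0 0 0 -0.003 0 0 0;0 0 0 0 0 0 0"
}}

```text
t: 8.4
eef_pos: [0.4492, 0.2747, 0.0506]
ee_rot: [-3.14, -0.003, -2.96]
force: [-4.0, -0.7, -6.3]
width: 0.0135
gripper_force: 40.0
```

Call:
{"op": "move_arm", "data": {
  "rows": "0 0 0 -0.002 0 0 0;0 0 0 -0.002 0 0 0;0 0 0 -0.002 0 0 0;0 0 0 -0.002 0 0 0;0 0 0 0 0 0 0"
}}

```text
t: 9.02
eef_pos: [0.4583, 0.2771, 0.0515]
ee_rot: [-3.141, -0.0, -2.959]
force: [-3.1, -1.3, -7.5]
width: 0.0139
gripper_force: 40.0
```

```bash
python3 -c "
from h import *
c,s=np.cos(.1826),np.sin(.1826)
to(.5372-.0633*c,.2914-.0633*s,.0515,.1826-np.pi)"
```

```text
t 9.03 tcp [0.4583 0.2771 0.0515] rpy [-3.1414e+00 -1.0000e-04 -2.9593e+00] turn_z -0.02 shift [-0.0169 -0.0003 -0.    ] F [-3.1 -1.3 -7.5] M [-0.5   1.39 -0.04] w 0.0139 39.952547550201416
```

Call:
{"op": "move_arm", "data": {
  "rows": "0 0 0 -0.002 0 0 0;0 0 0 -0.002 0 0 0;0 0 0 -0.002 0 0 0;0 0 0 -0.002 0 0 0;0 0 0 0 0 0 0"
}}

```text
t: 9.65
eef_pos: [0.4663, 0.2788, 0.0516]
ee_rot: [3.141, 0.0, -2.959]
force: [-2.9, -1.4, -7.7]
width: 0.0138
gripper_force: 40.0
```

Call:
{"op": "move_arm", "data": {
  "rows": "0 0 0 -0.002 0 0 0;0 0 0 -0.002 0 0 0;0 0 0 -0.001 0 0 0;0 0 0 0 0 0 0"
}}

```text
t: 10.15
eef_pos: [0.4711, 0.2796, 0.0516]
ee_rot: [3.142, 0.0, -2.959]
force: [-3.1, -2.0, -8.2]
width: 0.0138
gripper_force: 40.0
```

```bash
python3 -c "
from h import *
c,s=np.cos(.1826),np.sin(.1826)
to(.5372-.0633*c,.2914-.0633*s,.0515,.1826-np.pi)"
```

```text
t 10.15 tcp [0.4711 0.2796 0.0516] rpy [ 3.1415e+00  2.0000e-04 -2.9591e+00] turn_z -0.01 shift [-0.0038 -0.0004  0.0001] F [-3.1 -2.  -8.2] M [-0.36  1.49 -0.  ] w 0.0138 39.95490610599518
```

Call:
{"op": "move_arm", "data": {
  "rows": "0 0 0 -0.001 0 0 0;0 0 0 -0.001 0 0 0;0 0 0 -0.001 0 0 0;0 0 0 0 0 0 0"
}}

```text
t: 10.65
eef_pos: [0.474, 0.2801, 0.0516]
ee_rot: [-3.142, 0.0, -2.959]
force: [-2.7, -1.7, -7.2]
width: 0.0138
gripper_force: 40.0
```

Call:
{"op": "move_arm", "data": {
  "rows": "0 0 0 -0.0005 0 0 0;0 0 0 -0.0005 0 0 0;0 0 0 0 0 0 0"
}}

```text
t: 11.02
eef_pos: [0.4749, 0.2803, 0.0516]
ee_rot: [3.142, 0.0, -2.959]
force: [-2.9, -0.7, -7.9]
width: 0.0138
gripper_force: 40.0
```

Call:
{"op": "move_arm", "data": {
  "rows": "0 0 0 -0.0005 0 0 0;0 0 0 0 0 0 0"
}}

```text
t: 11.28
eef_pos: [0.4754, 0.2804, 0.0516]
ee_rot: [3.142, 0.0, -2.959]
force: [-3.7, -0.8, -7.3]
width: 0.0141
gripper_force: 40.0
```

Call:
{"op": "move_arm", "data": {
  "rows": "0 0 0 -0.0005 0 0 0;0 0 0 0 0 0 0"
}}

```text
t: 11.52
eef_pos: [0.4759, 0.2805, 0.0516]
ee_rot: [3.142, 0.0, -2.959]
force: [-2.6, -0.3, -7.6]
width: 0.0142
gripper_force: 40.0
```

Call:
{"op": "move_arm", "data": {
  "rows": "0 0 0 -0.0005 0 0 0;0 0 0 0 0 0 0"
}}

```text
t: 11.78
eef_pos: [0.4764, 0.2806, 0.0516]
ee_rot: [-3.142, 0.0, -2.959]
force: [-3.4, -0.4, -7.9]
width: 0.0139
gripper_force: 40.0
```

Call:
{"op": "move_arm", "data": {
  "rows": "0 0 0 -0.0005 0 0 0;0 0 0 0 0 0 0"
}}

```text
t: 12.02
eef_pos: [0.4766, 0.2806, 0.0515]
ee_rot: [-3.141, -0.0, -2.959]
force: [-4.5, -0.8, -7.0]
width: 0.0139
gripper_force: 40.0
```

Call:
{"op": "move_arm", "data": {
  "rows": "0 0 0 -0.0005 0 0 0;0 0 0 0 0 0 0"
}}

```text
t: 12.28
eef_pos: [0.4768, 0.2805, 0.0514]
ee_rot: [-3.141, -0.001, -2.959]
force: [-5.9, -0.6, -5.0]
width: 0.0133
gripper_force: 40.0
```

Call:
{"op": "move_arm", "data": {
  "rows": "0 0 0 -0.0004 0 0 0;0 0 0 0 0 0 0"
}}

```text
t: 12.52
eef_pos: [0.4769, 0.2804, 0.0514]
ee_rot: [-3.141, -0.002, -2.959]
force: [-7.8, -0.2, -4.4]
width: 0.014
gripper_force: 40.0
```

Call:
{"op": "move_arm", "data": {
  "rows": "0 0 0 -0.0005 0 0 0;0 0 0 0 0 0 0;0 0 0 0 0 0 0;0 0 0 0 0 0 0"
}}

```text
t: 13.02
eef_pos: [0.477, 0.2804, 0.0513]
ee_rot: [-3.141, -0.002, -2.959]
force: [-9.5, -0.7, -4.1]
width: 0.0138
gripper_force: 40.0
```

```bash
python3 -c "
from h import *
c,s=np.cos(.1826),np.sin(.1826)
to(.5372-.0633*c,.2914-.0633*s,.0515,.1826-np.pi)"
```

```text
t 13.03 tcp [0.477  0.2804 0.0513] rpy [-3.1409e+00 -2.1000e-03 -2.9593e+00] turn_z -0.02 shift [ 0.0021 -0.0001 -0.0002] F [-9.5 -0.7 -4.1] M [-0.19  3.89  0.05] w 0.0138 39.969837069511414
```

Step 1 is done: about 6 N of bearing force on the stem, and the contact distance matches the prediction. Now I ease off to the centred position and settle it slightly lower.

Call:
{"op": "move_arm", "data": {
  "rows": "0 0 0 0.0015 0 0 0;0 0 0 0.0013 0 0.0004 0;0 0 0 0 0 0.0004 0;0 0 0 0 0 0 0"
}}

```text
t: 13.52
eef_pos: [0.4763, 0.2808, 0.0512]
ee_rot: [3.141, 0.001, -2.959]
force: [2.8, -2.0, -7.2]
width: 0.0138
gripper_force: 39.9
```

```bash
cat >> h.py <<'E'
def arc(deg,rho=.0628,z=.0508):
    a=.1826+np.radians(deg); S=np.array([.5372,.2914]); p=arm.get_state()["eef_pos"][:2]-S
    print("rho",np.hypot(*p).round(4),"turned",np.degrees(np.arctan2(-p[1],-p[0])-.1826).round(2))
    to(S[0]-rho*np.cos(a),S[1]-rho*np.sin(a),z,a-np.pi)
E
python3 -c "
from h import *
arc(0)"
```

```text
rho 0.0618 turned -0.56
t 13.53 tcp [0.4763 0.2808 0.0512] rpy [ 3.1410e+00  1.5000e-03 -2.9591e+00] turn_z -0.0 shift [ 0.001  -0.0006  0.0004] F [ 2.8 -2.  -7.2] M [-0.87 -0.8  -0.15] w 0.0138 39.94016647338867
```

Call:
{"op": "move_arm", "data": {
  "rows": "0 0 0 0 0 0.0006 0;0 0 0 0 0 0.0005 0;0 0 0 0 0 0 0"
}}

```text
t: 13.9
eef_pos: [0.4759, 0.2808, 0.0499]
ee_rot: [3.141, 0.001, -2.959]
force: [4.6, -0.8, -6.6]
width: 0.0135
gripper_force: 39.9
```

Call:
{"op": "move_arm", "data": {
  "rows": "0 0 -2 -0.0001 -0.0022 0 0;0 0 -3 -0.0001 -0.0033 0 0;0 0 -3 -0.0001 -0.0033 0 0;0 0 0 0 0 0 0"
}}

```text
t: 14.4
eef_pos: [0.4774, 0.2719, 0.0498]
ee_rot: [3.141, -0.0, -2.82]
force: [-1.2, -0.0, -2.8]
width: 0.0139
gripper_force: 40.0
```

```bash
python3 -c "
from h import *
arc(8)"
```

```text
rho 0.0629 turned 7.61
t 14.4 tcp [0.4774 0.2719 0.0498] rpy [ 3.1414e+00 -3.0000e-04 -2.8198e+00] turn_z -0.02 shift [-0.0001 -0.0004 -0.001 ] F [-1.2 -0.  -2.8] M [-0.28  0.58  0.04] w 0.0139 39.95714485645294
```

Call:
{"op": "move_arm", "data": {
  "rows": "0 0 -4 -0.00015 -0.0044 0 0;0 0 -4 -0.00015 -0.0044 0 0;0 0 -4 -0.00015 -0.0044 0 0;0 0 -4 -0.00015 -0.0044 0 0;0 0 0 0 0 0 0"
}}

```text
t: 15.02
eef_pos: [0.4852, 0.2557, 0.0497]
ee_rot: [-3.141, -0.001, -2.542]
force: [-1.5, -3.6, -1.7]
width: 0.0138
gripper_force: 40.0
```

```bash
python3 -c "
from h import *
arc(24)"
```

```text
rho 0.063 turned 24.02
t 15.03 tcp [0.4852 0.2557 0.0497] rpy [-3.1414e+00 -8.0000e-04 -2.5420e+00] turn_z -0.11 shift [-0.0002  0.     -0.0011] F [-1.5 -3.6 -1.7] M [-1.23  0.51 -0.13] w 0.0138 39.954142570495605
```

Call:
{"op": "move_arm", "data": {
  "rows": "0 0 -4 -0.0003 -0.0044 0 0;0 0 -4 -0.00015 -0.0044 0 0;0 0 -4 -0.00015 -0.0044 0 0;0 0 -4 -0.00015 -0.0044 0 0;0 0 0 0 0 0 0"
}}

```text
t: 15.65
eef_pos: [0.4972, 0.2424, 0.0498]
ee_rot: [-3.141, -0.002, -2.263]
force: [-0.5, -5.9, -0.7]
width: 0.0136
gripper_force: 40.0
```

Call:
{"op": "move_arm", "data": {
  "rows": "0 0 -4 -0.00015 -0.0044 0 0;0 0 -4 -0.00015 -0.0044 0 0;0 0 -4 -0.00015 -0.0044 0 0;0 0 -4 -0.00015 -0.0044 0 0;0 0 0 0 0 0 0"
}}

```text
t: 16.27
eef_pos: [0.5123, 0.2326, 0.0498]
ee_rot: [-3.142, -0.002, -1.984]
force: [1.6, -8.6, -1.7]
width: 0.0136
gripper_force: 40.0
```

```bash
python3 -c "
from h import *
arc(56)"
```

```text
rho 0.0638 turned 56.6
t 16.27 tcp [0.5123 0.2326 0.0498] rpy [-3.1416e+00 -2.3000e-03 -1.9840e+00] turn_z -0.14 shift [-0.001   0.0007 -0.001 ] F [ 1.6 -8.6 -1.7] M [-3.17 -0.47 -0.24] w 0.0136 39.96939718723297
```

Contact force is building radially because the true stem lies slightly towards -y of my estimate. I'm easing that out by 2 mm.

Call:
{"op": "move_arm", "data": {
  "rows": "0 0 0 0.0009 -0.0004 0 0;0 0 0 0.0009 -0.0004 0 0;0 0 0 0 0 0 0"
}}

```text
t: 16.65
eef_pos: [0.5126, 0.2324, 0.0497]
ee_rot: [-3.141, 0.0, -1.982]
force: [0.3, -2.1, -3.1]
width: 0.014
gripper_force: 40.0
```

```bash
python3 -c "
from h import *
arc(56)"
```

```text
rho 0.0639 turned 56.88
t 16.65 tcp [0.5126 0.2324 0.0497] rpy [-3.1414e+00  3.0000e-04 -1.9823e+00] turn_z -0.04 shift [-0.0011  0.001  -0.0011] F [ 0.3 -2.1 -3.1] M [-0.93 -0.13 -0.06] w 0.014 39.95120644569397
```

Call:
{"op": "move_arm", "data": {
  "rows": "0 0 -2 -0.00005 -0.0022 0 0;0 0 -2 -0.00005 -0.0022 0 0;0 0 -2 -0.00005 -0.0022 0 0;0 0 -2 -0.00005 -0.0022 0 0;0 0 0 0 0 0 0"
}}

```text
t: 17.27
eef_pos: [0.521, 0.2291, 0.0497]
ee_rot: [-3.141, -0.0, -1.843]
force: [1.1, -4.8, -1.9]
width: 0.0136
gripper_force: 40.0
```

Call:
{"op": "move_arm", "data": {
  "rows": "0 0 -1 0 -0.0011 0 0;0 0 -1 0 -0.0011 0 0;0 0 0 0 0 0 0"
}}

```text
t: 17.65
eef_pos: [0.5231, 0.2285, 0.0497]
ee_rot: [-3.141, -0.0, -1.807]
force: [2.2, -5.3, -1.5]
width: 0.0137
gripper_force: 40.0
```

Call:
{"op": "move_arm", "data": {
  "rows": "0 0 -1 0 -0.0011 0 0;0 0 0 0 0 0 0"
}}

```text
t: 17.9
eef_pos: [0.5241, 0.2282, 0.0497]
ee_rot: [-3.141, -0.0, -1.789]
force: [1.2, -5.3, -1.4]
width: 0.014
gripper_force: 40.0
```

```bash
python3 -c "
from h import *
arc(67)"
```

```text
rho 0.0645 turned 67.85
t 17.9 tcp [0.5241 0.2282 0.0497] rpy [-3.1414e+00 -2.0000e-04 -1.7889e+00] turn_z 0.04 shift [-0.0017  0.001  -0.0011] F [ 1.2 -5.3 -1.4] M [-1.98 -0.53 -0.2 ] w 0.014 39.9610161781311
```

Call:
{"op": "move_arm", "data": {
  "rows": "0 0 -1 0.0006 -0.0011 0 0;0 0 0 0 0 0 0"
}}

```text
t: 18.15
eef_pos: [0.5253, 0.2279, 0.0497]
ee_rot: [-3.141, 0.001, -1.771]
force: [2.5, -2.7, -2.7]
width: 0.014
gripper_force: 40.0
```

Call:
{"op": "move_arm", "data": {
  "rows": "0 0 -1 0.0002 -0.0011 0 0;0 0 0 0 0 0 0"
}}

```text
t: 18.4
eef_pos: [0.5263, 0.2275, 0.0497]
ee_rot: [-3.141, 0.001, -1.754]
force: [2.1, -1.7, -3.7]
width: 0.0138
gripper_force: 39.9
```

Call:
{"op": "move_arm", "data": {
  "rows": "0 0 -0.7 0 -0.0008 0 0;0 0 0 0 0 0 0"
}}

```text
t: 18.65
eef_pos: [0.527, 0.2273, 0.0497]
ee_rot: [-3.141, 0.001, -1.742]
force: [1.5, -1.3, -3.9]
width: 0.0137
gripper_force: 39.9
```

Call:
{"op": "move_arm", "data": {
  "rows": "0 0 -0.7 0 -0.0008 0 0;0 0 0 0 0 0 0"
}}

```text
t: 18.9
eef_pos: [0.5278, 0.2271, 0.0498]
ee_rot: [-3.141, 0.0, -1.73]
force: [2.9, -0.8, -4.2]
width: 0.0137
gripper_force: 39.9
```

Call:
{"op": "move_arm", "data": {
  "rows": "0 0 -0.7 0 -0.0008 0 0;0 0 0 0 0 0 0"
}}

```text
t: 19.15
eef_pos: [0.5285, 0.2268, 0.0497]
ee_rot: [-3.141, 0.0, -1.718]
force: [2.2, -0.4, -3.5]
width: 0.0138
gripper_force: 39.9
```

Call:
{"op": "move_arm", "data": {
  "rows": "0 0 -0.7 0 -0.0008 0 0;0 0 0 0 0 0 0"
}}

```text
t: 19.4
eef_pos: [0.5292, 0.2267, 0.0497]
ee_rot: [-3.141, 0.0, -1.706]
force: [2.9, -0.7, -3.5]
width: 0.0136
gripper_force: 39.9
```

Run:
```python
from h import *
arc(72)
im,w,K,T=grab("top"); cv2.imwrite("pics/turn.png",cv2.resize(im[160:225,105:195],None,fx=8,fy=8,interpolation=cv2.INTER_CUBIC))
```

```text
rho 0.0652 turned 72.53
t 19.4 tcp [0.5292 0.2267 0.0497] rpy [-3.1414e+00  1.0000e-04 -1.7057e+00] turn_z -0.19 shift [-0.0024  0.0006 -0.0011] F [ 2.9 -0.7 -3.5] M [-0.31 -1.06 -0.24] w 0.0136 39.94801640510559
```

Call:
{"op": "move_arm", "data": {
  "rows": "0 0 -0.7 0 -0.0011 0 0;0 0 0 0 0 0 0"
}}

```text
t: 19.7
eef_pos: [0.5302, 0.2264, 0.0497]
ee_rot: [3.142, -0.0, -1.693]
force: [1.9, -0.6, -0.8]
width: 0.0137
gripper_force: 39.9
```

Call:
{"op": "move_arm", "data": {
  "rows": "0 0 -0.7 0 -0.0011 0 0;0 0 0 0 0 0 0"
}}

```text
t: 19.95
eef_pos: [0.531, 0.2262, 0.0497]
ee_rot: [3.141, -0.0, -1.681]
force: [-0.2, -0.9, 0.4]
width: 0.0136
gripper_force: 40.0
```

View pics/turn.png

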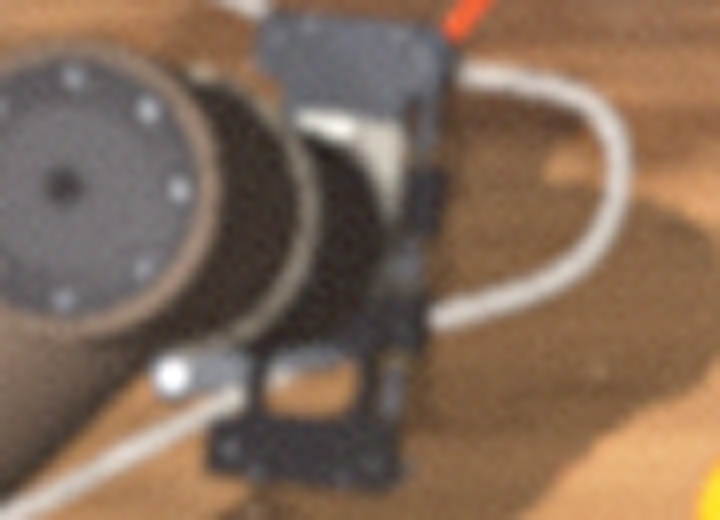

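The arm hides the stand in this view, so I go by force. Fx is now falling, which suggests first contact with the peg.

Call:
{"op": "move_arm", "data": {
  "rows": "0 0 -0.5 0 -0.0007 0 0;0 0 0 0 0 0 0"
}}

```text
t: 20.2
eef_pos: [0.5316, 0.2261, 0.0497]
ee_rot: [3.141, -0.0, -1.673]
force: [-2.8, -0.0, 2.7]
width: 0.0137
gripper_force: 40.0
```

Call:
{"op": "move_arm", "data": {
  "rows": "0 0 -0.5 0 -0.0006 0 0;0 0 0 0 0 0 0"
}}

```text
t: 20.45
eef_pos: [0.5321, 0.226, 0.0496]
ee_rot: [3.141, -0.0, -1.664]
force: [-5.0, -0.6, 3.6]
width: 0.014
gripper_force: 40.0
```

```bash
python3 -c "
from h import *
arc(74)"
```

```text
rho 0.0656 turned 75.08
t 20.45 tcp [0.5321 0.226  0.0496] rpy [ 3.1408e+00 -5.0000e-04 -1.6640e+00] turn_z 0.2 shift [-0.0028  0.0012 -0.0012] F [-5.  -0.6  3.6] M [-0.1   1.93 -0.14] w 0.014 39.95206654071808
```

Call:
{"op": "move_arm", "data": {
  "rows": "0 0 -0.5 0 -0.0006 0 0;0 0 0 0 0 0 0"
}}

```text
t: 20.7
eef_pos: [0.5326, 0.2259, 0.0496]
ee_rot: [3.141, -0.001, -1.655]
force: [-6.1, -0.1, 4.3]
width: 0.0137
gripper_force: 40.0
```

Call:
{"op": "move_arm", "data": {
  "rows": "0 0 -0.5 0 -0.0006 0 0;0 0 0 0 0 0 0;0 0 0 0 0 0 0"
}}

```text
t: 21.08
eef_pos: [0.533, 0.2258, 0.0496]
ee_rot: [3.14, -0.001, -1.647]
force: [-5.9, -0.8, 5.6]
width: 0.0136
gripper_force: 40.0
```

```bash
python3 -c "
from h import *
arc(75)"
```

```text
rho 0.0658 turned 75.88
t 21.07 tcp [0.533  0.2258 0.0496] rpy [ 3.1404e+00 -7.0000e-04 -1.6469e+00] turn_z 0.18 shift [-0.003   0.001  -0.0012] F [-5.9 -0.8  5.6] M [-0.02  2.4  -0.18] w 0.0136 39.95114207267761
```

Fx has levelled off while Fz rises, so part of this may be rubbing friction. I'll lift 0.6 mm to tell the two apart.

Call:
{"op": "move_arm", "data": {
  "rows": "0 0 0 0 0 -0.0006 0;0 0 0 0 0 0 0;0 0 0 0 0 0 0"
}}

```text
t: 21.45
eef_pos: [0.533, 0.2258, 0.0497]
ee_rot: [3.14, -0.001, -1.647]
force: [-5.2, 0.0, -0.7]
width: 0.0139
gripper_force: 39.9
```

Call:
{"op": "move_arm", "data": {
  "rows": "0 0 -0.5 0 -0.0006 0 0;0 0 0 0 0 0 0;0 0 0 0 0 0 0"
}}

```text
t: 21.82
eef_pos: [0.5334, 0.2257, 0.0497]
ee_rot: [3.14, -0.001, -1.638]
force: [-5.7, -0.1, 0.2]
width: 0.0137
gripper_force: 39.9
```

```bash
python3 -c "
from h import *
arc(75)"
```

```text
rho 0.0658 turned 76.26
t 21.82 tcp [0.5334 0.2257 0.0497] rpy [ 3.1399e+00 -9.0000e-04 -1.6384e+00] turn_z 0.67 shift [-0.003   0.0014 -0.0011] F [-5.7 -0.1  0.2] M [ 0.22  2.31 -0.21] w 0.0137 39.94924485683441
```

Call:
{"op": "move_arm", "data": {
  "rows": "0 0 -0.5 0 -0.0006 0 0;0 0 0 0 0 0 0"
}}

```text
t: 22.08
eef_pos: [0.5339, 0.2256, 0.0497]
ee_rot: [3.14, -0.001, -1.63]
force: [-6.1, 0.6, 0.6]
width: 0.0141
gripper_force: 40.0
```

Call:
{"op": "move_arm", "data": {
  "rows": "0 0 -0.5 0 -0.0006 0 0;0 0 0 0 0 0 0"
}}

```text
t: 22.32
eef_pos: [0.5343, 0.2255, 0.0497]
ee_rot: [3.139, -0.001, -1.621]
force: [-7.4, -0.1, 1.8]
width: 0.0138
gripper_force: 40.0
```

Call:
{"op": "move_arm", "data": {
  "rows": "0 0 -0.5 0 -0.0006 0 0;0 0 0 0 0 0 0"
}}

```text
t: 22.58
eef_pos: [0.5347, 0.2254, 0.0497]
ee_rot: [3.139, -0.001, -1.613]
force: [-8.9, 1.3, 1.9]
width: 0.0136
gripper_force: 40.0
```

```bash
python3 -c "
from h import *
arc(77.2)"
```

```text
rho 0.066 turned 77.4
t 22.57 tcp [0.5347 0.2254 0.0497] rpy [ 3.1390e+00 -1.1000e-03 -1.6126e+00] turn_z -0.06 shift [-0.0032  0.0002 -0.0011] F [-8.9  1.3  1.9] M [ 0.37  3.2  -0.41] w 0.0136 39.968998432159424
```

The moments fit a couple: the peg presses on the tab while the stem bears on the slot side. So the peg contact is real and possibly well above 10 N. I'm backing off a little.

Call:
{"op": "move_arm", "data": {
  "rows": "0 0 0.5 0 0.0004 0 0;0 0 0.5 0 0.0004 0 0;0 0 0.5 0 0.0004 0 0;0 0 0 0 0 0 0;0 0 0 0 0 0 0;0 0 0 0 0 0 0"
}}

```text
t: 23.32
eef_pos: [0.5337, 0.2257, 0.0497]
ee_rot: [3.139, -0.001, -1.638]
force: [-7.9, 0.6, 0.8]
width: 0.0136
gripper_force: 40.0
```

```bash
python3 -c "
from h import *
arc(77.2)"
```

```text
rho 0.0658 turned 76.49
t 23.32 tcp [0.5337 0.2257 0.0497] rpy [ 3.1395e+00 -1.1000e-03 -1.6381e+00] turn_z -1.52 shift [-0.0031 -0.0007 -0.0011] F [-7.9  0.6  0.8] M [ 0.49  3.03 -0.12] w 0.0136 39.950079917907715
```

Backing off leaves Fx at about -8 N (friction would have reversed), so the peg really is bearing. Ease a bit more, then release and retreat.

Call:
{"op": "move_arm", "data": {
  "rows": "0 0 0.4 0 0.0003 0 0;0 0 0.4 0 0.0003 0 0;0 0 0 0 0 0 0;0 0 0 0 0 0 0;0 0 0 0 0 0 0"
}}

```text
t: 23.95
eef_pos: [0.5331, 0.2258, 0.0497]
ee_rot: [3.139, -0.001, -1.652]
force: [-8.7, 1.2, 0.2]
width: 0.0137
gripper_force: 40.0
```

```bash
python3 -c "
from h import *
arc(76)"
```

```text
rho 0.0658 turned 75.97
t 23.95 tcp [0.5331 0.2258 0.0497] rpy [ 3.1395e+00 -1.1000e-03 -1.6517e+00] turn_z -1.1 shift [-0.003   0.     -0.0011] F [-8.7  1.2  0.2] M [0.64 3.04 0.09] w 0.0137 39.96544003486633
```

Call:
{"op": "move_arm", "data": {
  "rows": "0 0 0 0 0.0004 0 0;0 0 0 0 0.0003 0 0;0 0 0 0 0 0 0;0 0 0 0 0 0 0.024;0 0 0 0 0 0 0.03;0 0 0 0 0 0 0.036;0 0 0 0 0 0 0.036",
  "squeeze": 20
}}

```text
t: 24.82
eef_pos: [0.5342, 0.2263, 0.0506]
ee_rot: [-3.141, 0.001, -1.652]
force: [0.7, -0.6, -0.6]
width: 0.0355
gripper_force: 0.0
```

```bash
python3 -c "
from h import *
arc(76)"
```

```text
rho 0.0651 turned 76.88
t 24.82 tcp [0.5342 0.2263 0.0506] rpy [-3.1407e+00  6.0000e-04 -1.6518e+00] turn_z -1.1 shift [-0.0023  0.001  -0.0002] F [ 0.7 -0.6 -0.6] M [ 0.04  0.07 -0.01] w 0.0355 0.0
```

Released, with forces near zero. I retreat upwards and aside, then look.

Call:
{"op": "move_arm", "data": {
  "rows": "0 0 0 0 0 -0.01 0.036;0 0 0 0 0 -0.03 0.036;0 0 0 0 0 -0.05 0.036;0 0 0 0 0 -0.05 0.036;0 0 0 0.05 0 -0.02 0.036;0 0 0 0.06 0 0 0.036;0 0 0 0.06 0 0 0.036;0 0 0 0.06 0 0 0.036"
}}

```text
t: 25.82
eef_pos: [0.5148, -0.0048, 0.2115]
ee_rot: [-3.14, 0.001, -1.651]
force: [1.3, -0.1, 0.7]
width: 0.0364
gripper_force: 0.0
```

Run:
```python
from fit import *
to(0.5,0,.2,0)
im,w,K,T=meanw("top",10); w[w[...,2]>.3]=np.nan
cv2.imwrite("pics/fin.png",cv2.resize(im[160:230,105:195].astype(np.uint8),None,fx=8,fy=8,interpolation=cv2.INTER_CUBIC))
P=boxpts(w,(.5372,.2914),.1); t=P[(P[:,2]>.06)]; f=t[np.hypot(t[:,0]-.5372,t[:,1]-.2914)>.03]
print("fin",f.mean(0),len(f)); k=t[np.hypot(t[:,0]-.5372,t[:,1]-.2914)<.03]; print("knob",k.mean(0))
L=loc(P,.5372,.2914,.1826); m=(abs(L[:,1]+.044)<.01)&(abs(L[:,0])<.03)&(P[:,2]>.03)
print([(int(a*1000),int(b*1000),int(c*1000)) for (a,b),c in zip(L[m],P[m,2])])
def g(p):
    q=loc(P,*p); h=spacer_h(q); mm=(h>0)&(np.hypot(P[:,0]-.5372,P[:,1]-.2914)>.022)
    e=np.minimum(abs(P[:,2]-.026-h),.02)
    out=(h==0)&(np.hypot(q[:,0],q[:,1])<.085)&(P[:,2]>.034)&(np.hypot(P[:,0]-.5372,P[:,1]-.2914)>.022)
    return e[mm].sum()+.02*out.sum()-.01*mm.sum()
r=DE(g,[(.525,.55),(.28,.30),(.9,1.8)],seed=0,popsize=30,maxiter=150); print(r.x,np.degrees(r.x[2]-.1826))
```

```text
t 25.82 tcp [ 0.5148 -0.0048  0.2115] rpy [-3.1398e+00  6.0000e-04 -1.6512e+00] turn_z -94.6 shift [-0.0036  0.0151  0.0115] F [ 1.3 -0.1  0.7] M [ 0.04 -0.07  0.04] w 0.0364 0.0
fin [0.48737736 0.32607014 0.29881716] 2
knob [0.54403946 0.29484414 0.07172318]
[]
[0.53773182 0.29393904 1.47763782] 74.20020154422308
```

View pics/fin.png

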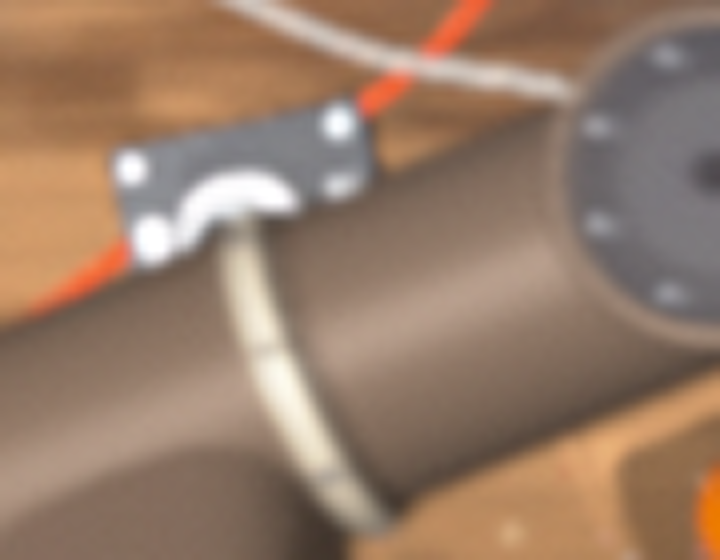

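The forearm still hides the stand, so I swing further right.

Call:
{"op": "move_arm", "data": {
  "rows": "0 0 0 0.06 0 -0.01 0.036;0 0 0 0.06 0 0 0.036;0 0 0 0.06 0 0 0.036;0 0 0 0.06 0 0 0.036;0 0 0 0 0 0 0.036"
}}

```text
t: 26.95
eef_pos: [0.4951, -0.2451, 0.2196]
ee_rot: [3.14, -0.0, -1.656]
force: [-0.6, 0.3, -0.7]
width: 0.0361
gripper_force: 0.0
```

```bash
cat > chk.py <<'E'
from fit import *
import sys
to(0.5,0,.2,0)
im,w,K,T=meanw("top",10); w[w[...,2]>.2]=np.nan
cv2.imwrite(sys.argv[1],cv2.resize(im[160:230,105:195].astype(np.uint8),None,fx=8,fy=8,interpolation=cv2.INTER_CUBIC))
P=boxpts(w,(.5372,.2914),.1); R=np.hypot(P[:,0]-.5372,P[:,1]-.2914); t=P[:,2]>.06
f=P[t&(R>.03)]; print("fin",f.mean(0),len(f)); k=P[t&(R<.03)]; print("knob",k.mean(0))
d=f.mean(0)-k.mean(0); print("turned",np.degrees(np.arctan2(-d[1],-d[0])-.1826),"dist",np.hypot(*d[:2]))
L=loc(P,.5372,.2914,.1826); m=(abs(L[:,1]+.044)<.008)&(abs(L[:,0])<.03)&(P[:,2]>.03)
print("right",[(int(a*1000),int(b*1000),int(c*1000)) for (a,b),c in zip(L[m],P[m,2])])
def g(p):
    q=loc(P,*p); h=spacer_h(q); mm=(h>0)&(R>.022)
    e=np.minimum(abs(P[:,2]-.026-h),.02)
    return e[mm].sum()-.01*mm.sum()
r=DE(g,[(.525,.55),(.28,.305),(.9,1.8)],seed=0,popsize=30,maxiter=150); print(r.x,np.degrees(r.x[2]-.1826))
q=loc(P,*r.x); m=(spacer_h(q,False)>0)&(R>.022)&(abs(P[:,2]-.038)<.008); A=np.c_[P[m,:2]-r.x[:2],np.ones(m.sum())]
print("plane",np.linalg.lstsq(A,P[m,2],rcond=None)[0],m.sum())
c=(R>.012)&(R<.019); print("cap z med",np.median(P[c,2]))
E
python3 chk.py pics/fin2.png
```

```text
t 26.95 tcp [ 0.4951 -0.2451  0.2196] rpy [ 3.1403e+00 -3.0000e-04 -1.6556e+00] turn_z -94.86 shift [-0.2447  0.0159  0.0196] F [-0.6  0.3 -0.7] M [0.14 0.11 0.01] w 0.0361 0.0
fin [0.52815179 0.228967   0.07160943] 35
knob [0.53721576 0.29136719 0.07174811]
turned 71.27307044761719 dist 0.06305505112199397
right [(3, -44, 37), (1, -40, 37), (0, -44, 39), (0, -46, 34), (-2, -39, 35), (-3, -43, 37), (-3, -47, 39), (-5, -36, 39), (-6, -39, 40), (-10, -50, 72), (-9, -38, 37), (-13, -49, 71), (-12, -37, 35), (-17, -48, 71), (-19, -45, 73), (-20, -48, 73), (-19, -36, 36), (-20, -39, 37), (-24, -51, 73), (-24, -45, 35), (-25, -49, 37)]
[0.53592204 0.29186314 1.45486721] 72.89554176189269
plane [-0.00360812  0.00514361  0.03803024] 152
cap z med 0.05344150383355312
```

View pics/fin2.png

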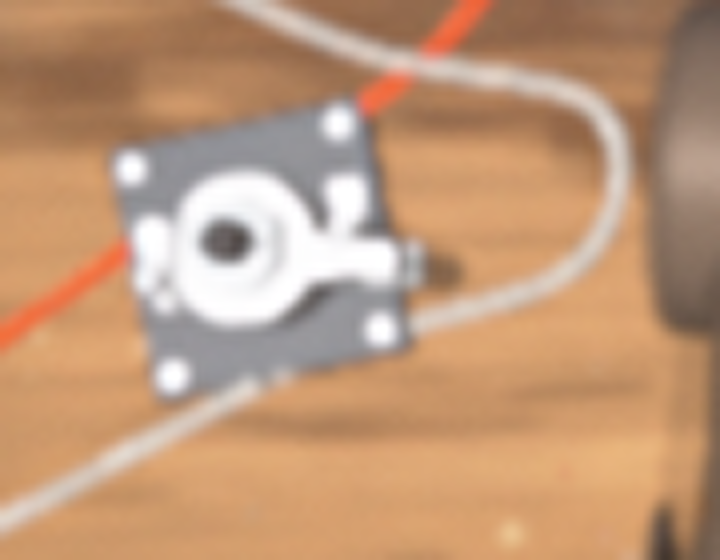

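The picture shows the spacer flat on the stand and centred on the stem (knob at (227,240)). Its tab at (350,255) lies against the right peg (343,195), turned about 72°. The top plane fits 38.0 mm with no tilt and the centre is within about 1.5 mm. I'm handing in.

```bash
python3 -c "
from station import arm
print(arm.job_done())"
```

```text
the job is handed in; nothing more can be done
None
```

I handed the job in; no verdict came back. By my measurements the spacer lies flat on the lower one under the cap, centred within about 1.5 mm and turned about 72° counter-clockwise. Its tab rests at the right peg, the arm is clear, and I saw nothing else on the bench disturbed. By my estimate the peg force reached about 22 N at one point before I backed off, close to the 25 N limit.

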